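# Knock a stuck rubber mould down through its frame

### The job

A rubber mould is stuck in the aluminium knock-out frame. Take the upright mallet out of its wooden holder and, with its steel nose only, tap the mould down lightly on one side of the bridge and then the other, changing ends whenever it binds and never forcing it, until both ends are fully down; then hang the mallet back upright in its holder. Leave everything else where it is.

Things in the scene. Friction and masses are not known exactly. Their poses are not given: they have to be found in the camera images.
- mould: stuck brown rubber mould, 50 (x) by 75 (y) by 22 mm, in the frame of the knock-out stand; origin under its centre, 1 mm off along y. Its top starts 43 mm above the base plate and must go down 17 mm, to a hard stop (top 26 mm above the base plate). Over 25 N damages it
- mould_end_a (a point): tapping point on the mould's top, 22 mm from its middle towards +y; axes as the mould: y lengthwise, z up. Each end rides on a stiff shoe that stays where it is pushed: tapping here takes 7 to 11 N. When one end is ahead of the other by some 2 to 6 mm (unknown play, different each time) the mould cocks and binds: force climbs steeply, travel stops, and only tapping the other end frees it
- mould_end_b (a point): the same kind of point, 22 mm from the mould's middle towards -y
- stand_floor (a point): centre of the top of the stand's base plate (grey, 100x150 mm, fixed, 8 mm above the table); y along the mould, z up. The frame's side walls reach 40 mm, its end walls 32 mm above it; the opening is 53 (x) by 76 mm (y). A fixed bridge bar, 10 mm wide along y, crosses over the middle of the mould 62 to 68 mm above it; lift the mallet over it to change ends
- mallet: in-line mallet, 160 mm long, about 0.18 kg; origin at the nose's lowest point, z up along it. Domed steel nose, 23 mm diameter, up to 56 mm; brass collar, 36 mm diameter, 56 to 68 mm; round pale wooden handle, 19 mm diameter, straight from 80 to 140 mm. At the start it hangs upright by its collar in the holder, nose 6 mm above the table
- mallet_grip (a point): point to grasp the mallet: on the handle's axis, 110 mm above the nose's lowest point, 116 mm above the table at the start; z up along the handle
- mallet_face (a point): lowest point of the mallet's domed nose, on its axis
- holder_top (a point): centre of the mouth of the mallet holder: a wooden block 64x64x62 mm, fixed, with an upright through bore of 28 mm diameter; z up. The collar's underside rests on the block's top, level with this point; the nose's lowest point is then 56 mm below it
- spare_mould_a: spare brown rubber mould, 50x77x22 mm, lying on the table near the window wall, left; bystander; origin at the centre of its underside
- spare_mould_b: spare brown rubber mould, 50x77x22 mm, lying on the table near the window wall, right; bystander; origin at the centre of its underside
- tape: roll of masking tape, 58 mm across, 24 mm high; bystander between the work places; origin at the centre of its underside
- cutters: side cutters with blue handles, 60x105x12 mm, lying flat; bystander between the work places; origin at the centre of its underside
- flask: small white square bottle, 46x46x71 mm; bystander at the back; origin at the centre of its underside
Not all that is in view belongs to the job. Leave any pink look-alike of the mould alone. Of the things that look like the mallet, the smaller one is meant.

How it is judged:
By the outcome, as a careful person would: the job done as asked, in the order asked, and still so for the second after the job is handed in, with the robot touching nothing.
It also fails if it takes over 56 s, if anything falls off the work surface, if the arm or the gripper's body presses on something with over 40 N, if the wrist force passes 120 N, or if a joint passes its speed limit or range.

### The arm

A 7-joint arm with a two-finger parallel gripper is mounted at the origin on the work surface; the furniture and walls round the work are solid. World frame = base frame: x ahead of the robot, y to its left, z up, the work surface at z = 0. Lengths are in m, angles in rad, forces in N, time in s.
With the tool pointing down it reaches from about 0.35 to 0.9 m from the base axis. Payload 8.1 kg.
Tool frame: the origin (TCP) lies on the centre line of the jaws, within the pads' length; the fingertips stand 22 mm ahead of it and the grasp point (between the pads) lies 3 mm ahead of it; z points along the fingers, y is the direction in which the jaws open and shut (so a half turn about z gives the same grasp; the last joint's range is limited). The gripper opens to 92 mm and grips with 3 to 60 N. Pads are 19 mm wide; open, the fingers measure 130 mm over their backs; the gripper's body (75 mm by 190 mm) begins 47 mm behind the grasp point.
Start: joints at [-0.103, 0.434, 0.025, 1.573, -0.012, 1.134, -0.075], TCP at [0.625, -0, 0.249] pointing down, gripper open.
Joint ranges: [-2.62, 2.62], [-0.44, 2.09], [-1.27, 1.32], [0.08, 2.57], [-1.32, 4.46], [0.12, 2], [-2.74, 2.74]. Speed limits (rad/s): [2.22, 2.22, 3.01, 3.01, 3.14, 3.14, 3.14].

### API

Orientations are given as a rotation vector (axis times angle).
In Python, from cell import arm gives the robot as it stands.
- The arm moves only by the shell command python3 -m pendant 'ROWS' [FORCE]. ROWS is JSON, a list that holds one entry, the list of rows, each a list of 7 numbers: the shift along the tool's x, y, z in units of 0.04 m (1.0 is 0.04 m), then the turn, a rotation vector about the tool's x, y, z in units of 0.08 rad (1.0 is 0.08 rad), then the closure, from 0 (fully open) to 1 (shut). In form: [[[tx, ty, tz, ax, ay, az, fingers], ...]]. A call has 1 to 20 rows; each row shifts and turns the commanded pose from where the row before left it, along the tool's axes as they then stand; what a row does not reach is not made up. A row lasts 1/12 s, in which the tool goes at most 41.7 mm and 7.16 degrees, less where a joint would pass 70% of its speed; a pose out of reach is approached as far as the arm can. A call with a number of a shift or a turn outside -1 to 1 is refused whole. A call with a gripper value outside its range is refused whole. The fingers move at their own pace and stop on an object; FORCE is the grip in N (left out, the last holds). Time passes only in rows, so rows that do not move let the fingers close. It gives the time, the measured TCP pose, the force and the opening at its end, in the units of the state.
- arm.observe(): the state, without advancing time (a new reading comes with each control period).
- arm.get_image(name): name is "scene" or "side" or "wrist"; returns a dict with "img" (480x640x3 uint8, red, green, blue), "z_map" (480x640 float32, m along the optical axis (not along the pixel's ray), 0 where there is no reading), "K" (3x3 intrinsics, pixels), "R" (3x3) and "t" (3): a world point X has camera coordinates R X + t. Camera axes: x right, y down, z forward; pixel columns grow to the right and rows downward; lengths in m; the calibration is good to about 2 mm. The wrist camera is an equidistant fisheye: a pixel r from the principal point sees the ray r / f radians off the axis. A picture is of the moment at which its call begins.
- arm.sign_off(): hands the job in, once; it reports no verdict.
The state is a dict: "clock": time; "joints": joint angles; "dq": joint speeds; "joint_efforts": joint torques, N m; "position": TCP position; "ee_rot": TCP orientation; "force": force on the tool from outside, world axes, zero at the start; "ft_torque": the same for the moment, N m; "width": opening from 0.0 (shut) to 1.0 (fully open).
Only numpy, scipy, OpenCV 4.12 (cv2) and the standard library are available. Lean on these libraries where they do the work, as an engineer would, in place of code of your own. Each camera call takes 0.05 s, during which the arm holds its last target.

## Working session

There is one attempt and no reset: what is moved stays moved. The work goes in short steps, Python scripts to look and compute and a shell command to move; the robot and the scene stay as the last step left them, time stands still between calls to the robot, and variables do not carry over. Pictures are saved under pics/ and viewed, and the job is handed in when it is done.

```bash
ls; mkdir -p pics
cat > h.py <<'E'
import numpy as np, cv2
from cell import arm
def snap(name,fn):
    d=arm.get_image(name); cv2.imwrite('pics/'+fn+'.png',d['img'][:,:,::-1]); np.savez('pics/'+fn+'.npz',**d); return d
def ld(fn): return np.load('pics/'+fn+'.npz')
def px(d,u,v,z=None):
    if z is None: z=float(d['z_map'][int(v),int(u)])
    c=np.linalg.inv(d['K'])@np.array([u,v,1.])*z
    return d['R'].T@(c-d['t'])
def crop(fn,x0,y0,x1,y1,s,out):
    im=cv2.imread('pics/'+fn+'.png')[y0:y1,x0:x1]; cv2.imwrite('pics/'+out+'.png',cv2.resize(im,None,fx=s,fy=s,interpolation=cv2.INTER_CUBIC))
E
python3 - <<'E'
from h import *
for n in ["scene","side","wrist"]:
    d=snap(n,n+'0'); print(n,d['K'].tolist(),d['R'].round(3).tolist(),d['t'].round(3))
print(arm.observe())
E
```

```text
pics
scene [[538.4586167794042, 0.0, 328.0339227517256], [0.0, 538.4586167794042, 238.92726514682573], [0.0, 0.0, 1.0]] [[0.868, -0.496, -0.008], [-0.355, -0.61, -0.708], [0.346, 0.618, -0.706]] [-0.438  0.272  0.937]
side [[512.63504707404, 0.0, 319.4658613645153], [0.0, 512.63504707404, 236.81902459866092], [0.0, 0.0, 1.0]] [[0.818, -0.575, 0.005], [-0.33, -0.476, -0.815], [0.471, 0.665, -0.579]] [-0.451  0.291  0.738]
wrist [[371.64829954431775, 0.0, 327.28526683778426], [0.0, 371.64829954431775, 243.07166923796922], [0.0, 0.0, 1.0]] [[1.0, -0.0, -0.0], [-0.0, -0.965, 0.261], [-0.0, -0.261, -0.965]] [-0.625 -0.034  0.389]
{'clock': 0.15, 'joints': array([-0.1025836 ,  0.43504475,  0.02497446,  1.57387609, -0.01160947,
        1.13398178, -0.07508311]), 'dq': array([ 1.80909931e-03, -4.17869693e-03,  2.56539243e-04, -4.31612583e-03,
        6.22478761e-05, -8.97614671e-04,  1.03340243e-03]), 'joint_efforts': array([ 9.13879558e-04, -6.68263149e+01,  9.85680185e-01, -3.14695251e+01,
       -6.03506877e-02,  3.94195947e-02,  8.07748006e-05]), 'position': array([ 6.24648150e-01, -5.13698816e-05,  2.48141170e-01]), 'ee_rot': array([-2.22099039e+00, -2.22082969e+00,  1.39809815e-03]), 'force': array([ 0.44869119, -0.68804819,  0.35668876]), 'ft_torque': array([0.04162595, 0.01276127, 0.02335159]), 'width': 1.0019444027812452}
```

View pics/scene0.png

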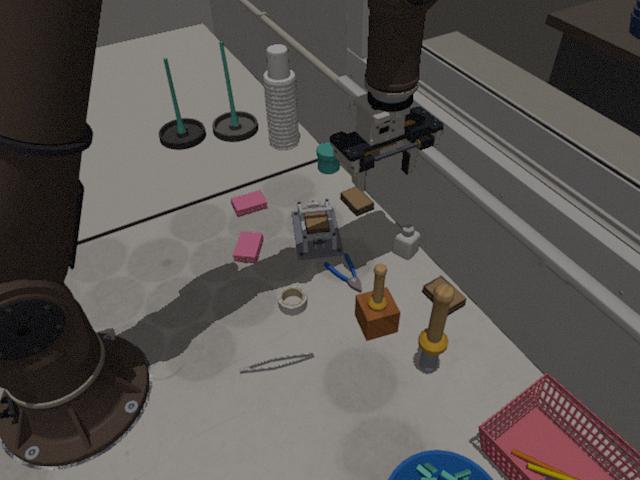

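View pics/side0.png

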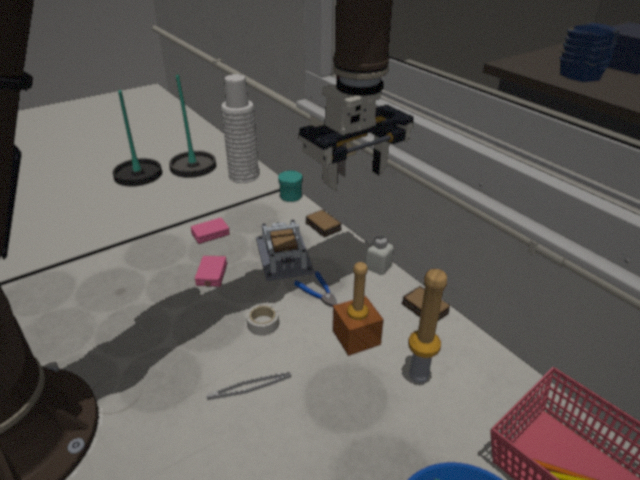

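View pics/wrist0.png

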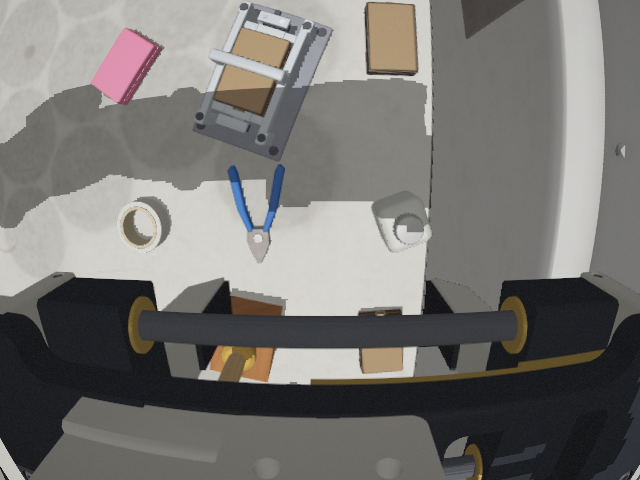

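Candidates for the mallet are the small one in the wooden block (scene 379,290) and the large look-alike standing free (scene 435,320). By the description I choose the small one. For the mould there is the brown one under the bridge (316,222), the pink ones (249,203; 248,247), and the spares (357,200; 443,294). I'll check both choices in crops.

Run:
```python
from h import *
crop('scene0',340,240,470,380,5,'c1'); crop('scene0',270,180,370,270,7,'c2'); crop('side0',320,240,450,390,5,'c3')
```

```text
(no output)
```

View pics/c1.png

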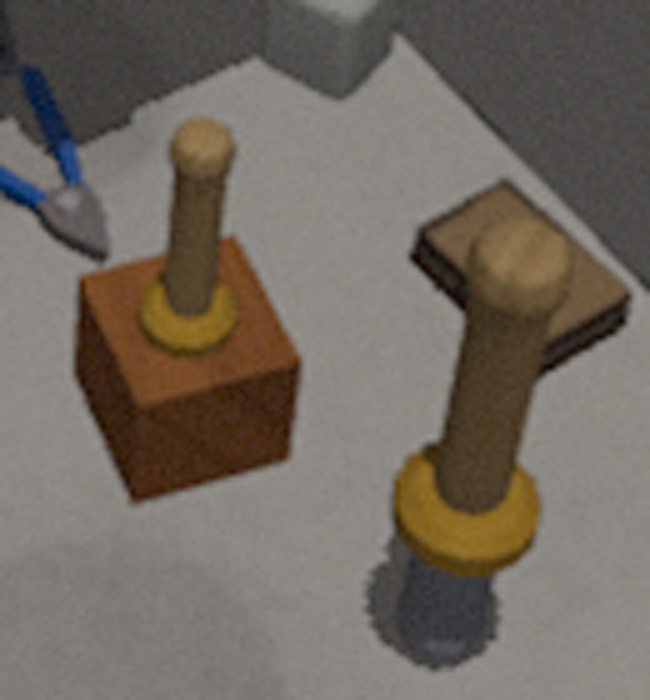

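View pics/c2.png

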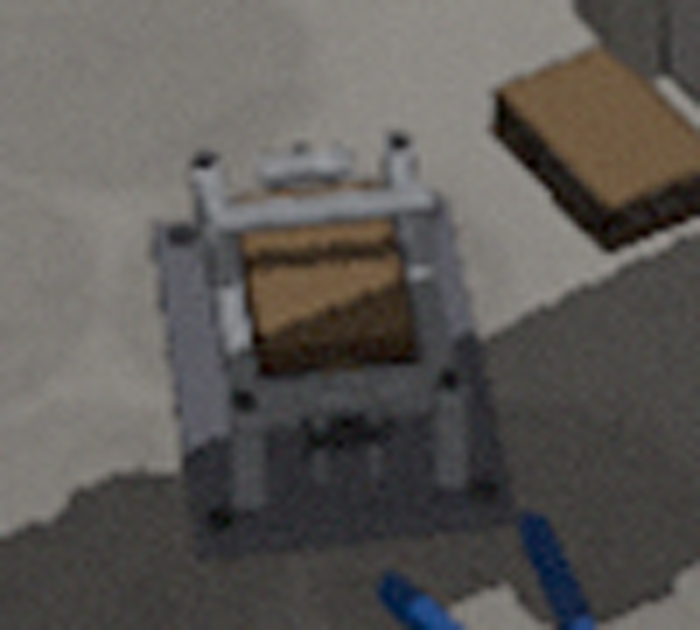

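View pics/c3.png

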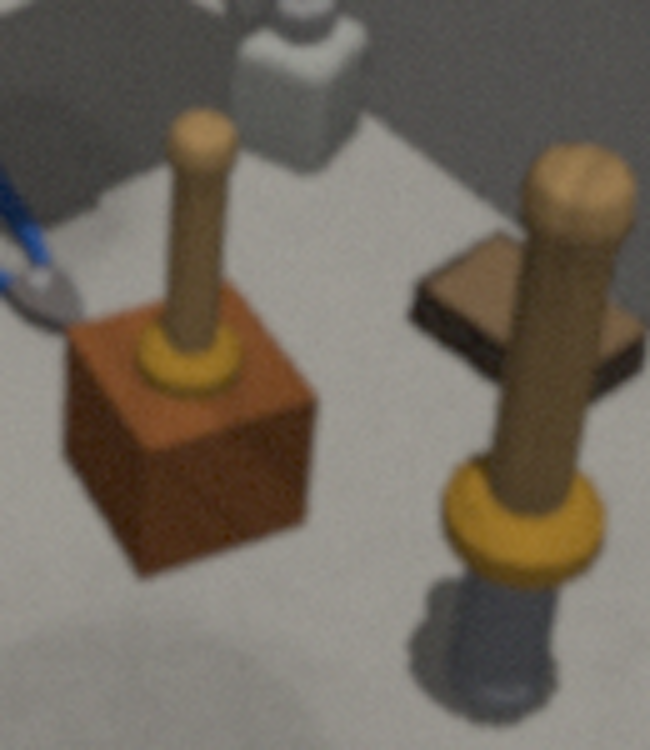

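```bash
cat >> h.py <<'E'
def ray(d,u,v,z,fish=False):
    K=d['K']
    if fish:
        p=np.array([u-K[0,2],v-K[1,2]]); r=np.hypot(*p); th=r/K[0,0]; c=np.array([*(p/r*np.sin(th)),np.cos(th)])
    else: c=np.linalg.inv(K)@np.array([u,v,1.])
    w=d['R'].T@c; o=-d['R'].T@d['t']
    return o+w*(z-o[2])/w[2]
E
python3 - <<'E'
from h import *
def rep(d,pts,z,ox=0,oy=0,s=1,f=False):
    P=np.array([ray(d,ox+a/s,oy+b/s,z,f)[:2] for a,b in pts]); print(P.round(4).tolist(),'mean',P.mean(0).round(4)); return P
def yaw(P,i,j): e=P[j]-P[i]; return np.degrees(np.arctan2(e[1],e[0])).round(1)
s=ld('scene0');q=ld('side0');w=ld('wrist0')
P=rep(s,[(80,280),(232,238),(300,362),(138,405)],.062,340,240,5); print(yaw(P,0,1),yaw(P,3,2),yaw(P,3,0))
P=rep(q,[(66,325),(228,285),(317,400),(148,450)],.062,320,240,5); print(yaw(P,0,1),yaw(P,3,2))
rep(s,[(203,148)],.158,340,240,5);rep(q,[(203,138)],.158,320,240,5)
print('stand')
P=rep(s,[(152,226),(446,200),(515,515),(200,560)],.008,270,180,7);print(yaw(P,3,0),yaw(P,2,1))
P=rep(w,[(241,3),(332,29),(275,160),(193,130)],.008,f=True);print(yaw(P,3,0),yaw(P,2,1))
print('mould wrist, bridge ends')
P=rep(w,[(213,105),(264,116),(291,40),(247,27)],.051,f=True)
P=rep(w,[(213,55),(287,76)],.076,f=True)
E
python3 - <<'E'
from h import *
im=cv2.imread('pics/wrist0.png')[0:170,170:350]; cv2.imwrite('pics/c4.png',cv2.resize(im,None,fx=4,fy=3.5*4/3.5*0.88,interpolation=2)) if 0 else cv2.imwrite('pics/c4.png',cv2.resize(im,None,fx=3.5,fy=3.5,interpolation=2))
E
```

```text
[[0.5093, -0.0979], [0.5701, -0.1095], [0.5585, -0.1706], [0.497, -0.1572]] mean [ 0.5337 -0.1338]
-10.8 -12.2 78.3
[[0.5126, -0.0957], [0.5713, -0.1116], [0.5596, -0.1724], [0.4995, -0.1584]] mean [ 0.5357 -0.1345]
-15.2 -13.1
[[0.5332, -0.1344]] mean [ 0.5332 -0.1344]
[[0.5365, -0.133]] mean [ 0.5365 -0.133 ]
stand
[[0.536, 0.2264], [0.6272, 0.1883], [0.5724, 0.0516], [0.4797, 0.0836]] mean [0.5538 0.1375]
68.5 68.1
[[0.5354, 0.2243], [0.6295, 0.1897], [0.5719, 0.0537], [0.4849, 0.0887]] mean [0.5554 0.1391]
69.6 67.0
mould wrist, bridge ends
[[0.5209, 0.1083], [0.5684, 0.0955], [0.5924, 0.1656], [0.5521, 0.181]] mean [0.5584 0.1376]
[[0.5282, 0.1496], [0.5918, 0.1267]] mean [0.56   0.1382]
```

View pics/c4.png

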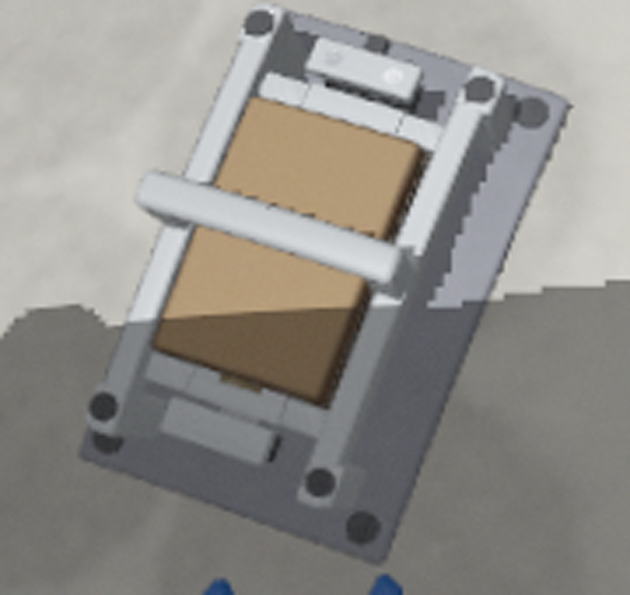

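Run:
```python
from h import *
s=ld('scene0');q=ld('side0');w=ld('wrist0')
for d,pts in ((s,[(443,290),(433,343),(428,365)]),(q,[(436,278),(424,345),(421,375)])):
    for u,v in pts: print(u,v,px(d,u,v).round(3))
print('flask',px(s,406,240).round(3),px(s,404,230).round(3),'spare',px(s,443,292).round(3),'wristcam',(-w['R'].T@w['t']).round(3))
for u,v in [(444,310),(430,285),(291,298),(345,272),(318,205),(310,250)]: print(u,v,px(s,u,v).round(3))
# wall
print('wall',px(s,470,290).round(3),px(s,420,200).round(3))
```

```text
443 290 [ 0.559 -0.259  0.218]
433 343 [ 0.552 -0.269  0.095]
428 365 [ 0.552 -0.27   0.029]
436 278 [ 0.555 -0.267  0.22 ]
424 345 [ 0.55  -0.271  0.095]
421 375 [ 0.553 -0.273  0.028]
flask [ 0.683 -0.017  0.053] [ 0.683 -0.006  0.073] spare [ 0.555 -0.264  0.221] wristcam [0.625 0.068 0.384]
444 310 [ 0.557 -0.272  0.184]
430 285 [ 0.672 -0.12   0.02 ]
291 298 [ 0.422  0.007 -0.003]
345 272 [ 0.552  0.011 -0.   ]
318 205 [0.586 0.188 0.038]
310 250 [0.516 0.099 0.006]
wall [ 0.778 -0.134 -0.045] [0.779 0.066 0.06 ]
```

```bash
python3 -m pendant '[[[-0.5,-0.33,0,0,0,0,0],[-0.6,-0.4,0,0,0,0,0],[-0.7,-0.45,0,0,0,0,0],[-0.7,-0.45,0,0,0,0,0],[-0.5,-0.36,0,0,0,0,0],[-0.35,-0.25,0,0,0,0,0],[0,0,0,0,0,0,0],[0,0,0,0,0,0,0]]]' 50
python3 - <<'E'
from h import *
d=snap('scene','s1');d=snap('wrist','w1')
crop('s1',330,130,480,330,3,'s1c')
E
```

```text
clock: 0.82
position: [0.5349, -0.1349, 0.2488]
ee_rot: [-2.224, -2.219, 0.0]
force: [0.3, 0.7, -0.8]
width: 0.993
```

View pics/s1c.png

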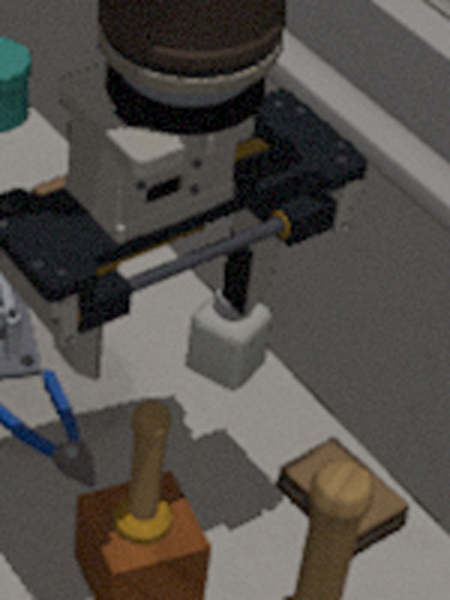

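View pics/w1.png

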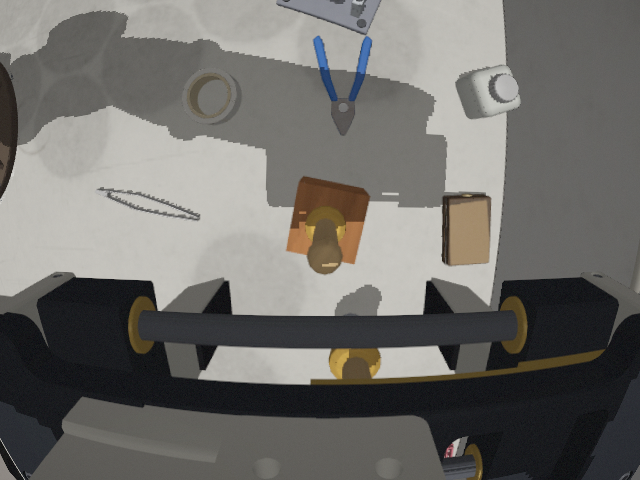

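The wrist view shows the mallet in its block (handle top at about 324,258, collar at 325,222), between the fingers in x. The big mallet (355,360) stays behind.

Run:
```python
from h import *
w=ld('w1')
print(ray(w,324,260,.158,True).round(4),ray(w,325,222,.072,True).round(4), w['z_map'][262,324])
P=np.array([ray(w,u,v,.062,True) for u,v in [(303,177),(369,190),(356,263),(287,251)]]);print(P.round(4),P.mean(0))
```

```text
[ 0.5338 -0.1377  0.158 ] [ 0.534  -0.1309  0.072 ] 0.22961351
[[ 0.5149 -0.0929  0.062 ]
 [ 0.5725 -0.1042  0.062 ]
 [ 0.5623 -0.1712  0.062 ]
 [ 0.4994 -0.1598  0.062 ]] [ 0.5372664  -0.13203222  0.062     ]
```

```bash
python3 -m pendant '[[[0,0,0.5,0,0,0,0],[0,0,0.6,0,0,0,0],[0,0,0.6,0,0,0,0],[0,0,0.6,0,0,0,0],[0,0,0.5,0,0,0,0],[0,0,0.3,0,0,0,0],[0,0,0.14,0,0,0,0.3],[0,0,0,0,0,0,0.5],[0,0,0,0,0,0,0.7],[0,0,0,0,0,0,0.8],[0,0,0,0,0,0,0.9],[0,0,0,0,0,0,0.95],[0,0,0,0,0,0,1],[0,0,0,0,0,0,1],[0,0,0,0,0,0,1],[0,0,0,0,0,0,1]]]' 50
python3 - <<'E'
from h import *
d=snap('side','q2');crop('q2',270,170,450,390,2.7,'q2c'); print(arm.observe()['force'],arm.observe()['width'])
E
```

```text
clock: 2.25
position: [0.5354, -0.1341, 0.1192]
ee_rot: [2.222, 2.221, 0.0]
force: [0.6, -0.3, -0.8]
width: 0.326
[-0.20134832 -1.04653421  0.46669267] 0.2829148959796904
```

View pics/q2c.png

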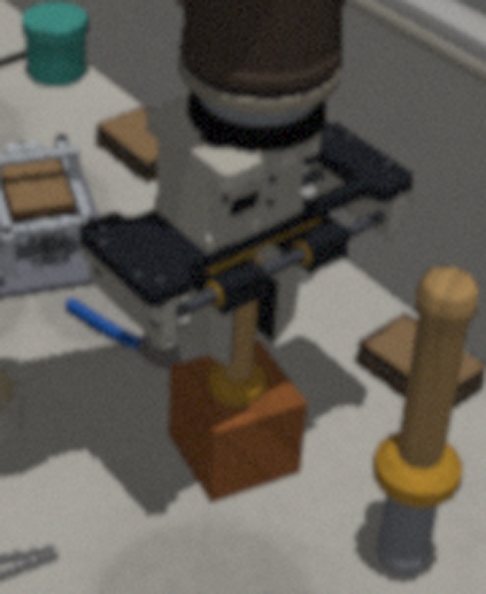

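The fingers are still closing around the handle (opening 0.28; 19 mm is 0.207).

```bash
python3 -m pendant '[[[0,0,0,0,0,0,1],[0,0,0,0,0,0,1],[0,0,0,0,0,0,1],[0,0,0,0,0,0,1],[0,0,0,0,0,0,1],[0,0,0,0,0,0,1]]]' 50
```

```text
clock: 2.8
position: [0.5352, -0.134, 0.119]
ee_rot: [-2.221, -2.221, 0.0]
force: [-0.5, -0.1, -1.5]
width: 0.196
```

```bash
python3 -m pendant '[[[0,0,-0.1,0,0,0,1],[0,0,-0.2,0,0,0,1],[0,0,-0.3,0,0,0,1],[0,0,-0.4,0,0,0,1],[0,0,-0.5,0,0,0,1],[0,0,-0.5,0,0,0,1],[0,0,-0.5,0,0,0,1],[0,0,-0.4,0,0,0,1],[0,0,-0.25,0,0,0,1],[0,0,-0.1,0,0,0,1],[0,0,0,0,0,0,1],[0,0,0,0,0,0,1]]]' 60
python3 - <<'E'
from h import *
print(arm.observe()['force'],arm.observe()['ft_torque'])
d=snap('side','q3');crop('q3',230,120,430,390,2.2,'q3c');snap('wrist','w3');snap('scene','s3');crop('s3',300,120,480,340,2.7,'s3c')
E
```

```text
clock: 3.8
position: [0.5351, -0.1339, 0.2486]
ee_rot: [-2.221, -2.221, 0.001]
force: [-0.1, -0.3, -3.6]
width: 0.195
[-0.13381759 -0.25616605 -3.57677508] [ 0.01338403  0.04026976 -0.05254504]
```

View pics/q3c.png

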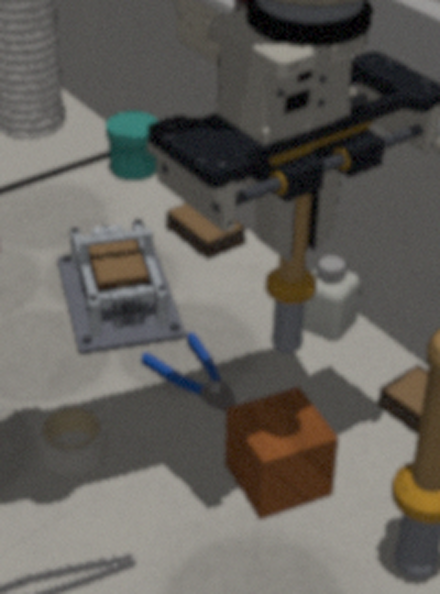

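View pics/s3c.png

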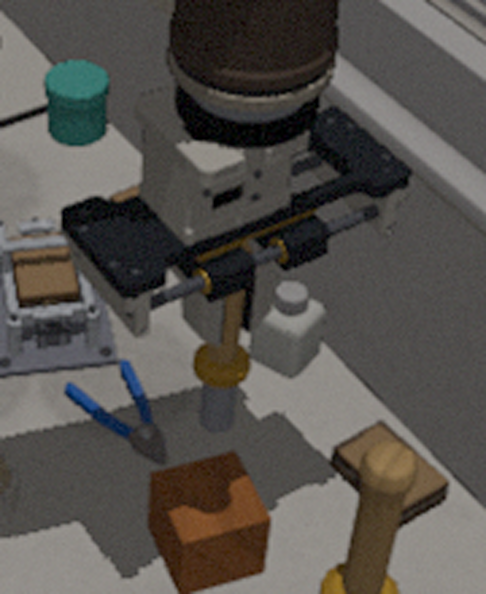

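View pics/w3.png

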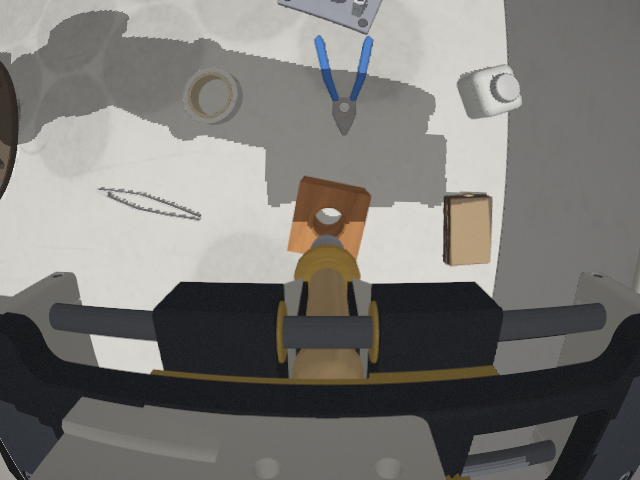

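Run:
```python
from h import *
w=ld('w3');s=ld('s3');q=ld('q3')
print('bore',ray(w,328,216,.062,True).round(4))
crop('w3',285,160,375,300,5,'w3c')
crop('s3',350,240,410,290,10,'s3n');crop('q3',340,220,390,290,8,'q3n')
```

```text
bore [ 0.5356 -0.1277  0.062 ]
```

View pics/w3c.png

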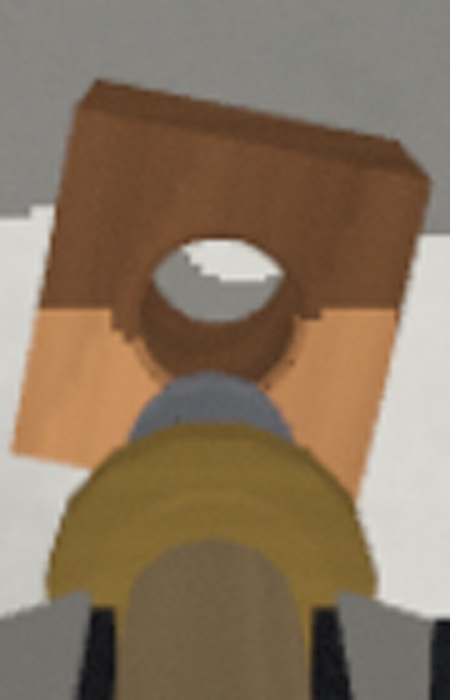

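View pics/s3n.png

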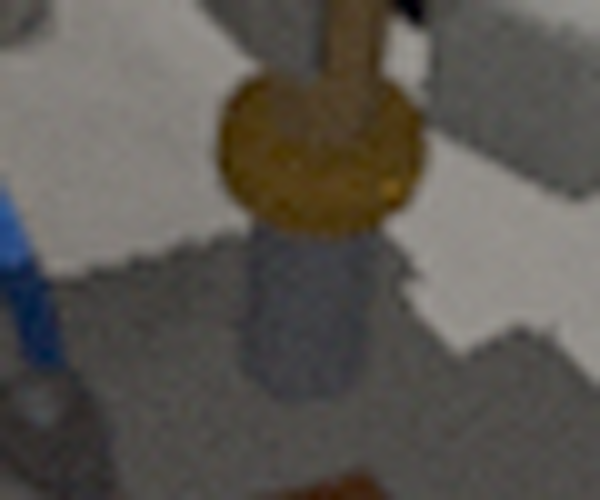

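View pics/q3n.png

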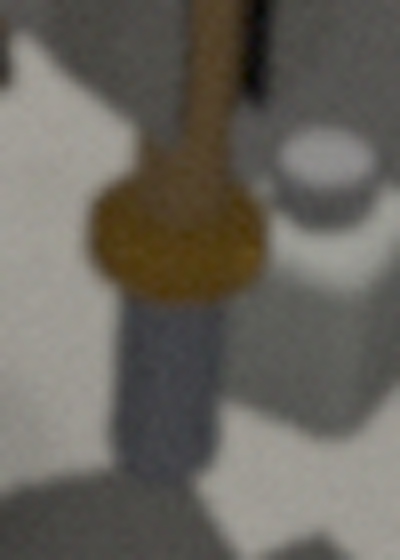

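Run:
```python
from h import *
w=ld('w3');s=ld('s3');q=ld('q3')
print('bore',ray(w,285+219/5,160+315/5,.062,True).round(4))
def pr(d,X):
    c=d['K']@(d['R']@np.array(X)+d['t']); return (c[:2]/c[2]).round(1)
for z in (.1356,.1636,.1916,.2036): print(z,pr(s,(.5352,-.134,z)),pr(q,(.5352,-.134,z)))
# nose axis from pixel midpoints: scene (380+..)
print('scene obs nose mid y=31/10', 350+30.7, 'side obs', 340+16.5*10/8)
# depth-based fit of nose points
for d,box in ((s,(374,264,388,278)),(q,(355,258,367,277))):
    u0,v0,u1,v1=box; P=np.array([px(d,u,v) for u in range(u0,u1) for v in range(v0,v1)])
    P=P[(abs(P[:,0]-.535)<.03)&(abs(P[:,1]+.134)<.03)]
    from scipy.optimize import least_squares
    r=least_squares(lambda p: np.hypot(P[:,0]-p[0]-p[2]*(P[:,2]-.165),P[:,1]-p[1]-p[3]*(P[:,2]-.165))-.0115,[.535,-.134,0,0],loss='soft_l1',f_scale=.001)
    print(len(P),r.x.round(4),np.abs(r.fun).mean())
```

```text
bore [ 0.5363 -0.134   0.062 ]
0.1356 [380.6 277.6] [359.6 279.1]
0.1636 [381.6 266.8] [360.5 265.4]
0.1916 [382.7 255.6] [361.5 251.2]
0.2036 [383.1 250.7] [361.9 245. ]
scene obs nose mid y=31/10 380.7 side obs 360.625
177 [ 0.535  -0.1318  0.0077 -0.01  ] 0.0007545752777290977
226 [ 0.5365 -0.1328 -0.0053 -0.0155] 0.0007809725686396183
```

```bash
python3 -m pendant '[[[0.2,0,0,0,0,0,1],[0.5,0.05,0,0,0,0,1],[0.7,0.08,0,0,0,0,1],[0.75,0.08,0,0,0,0,1],[0.75,0.08,0,0,0,0,1],[0.75,0.08,0,0,0,0,1],[0.6,0.08,0,0,0,0,1],[0.4,0.05,0,0,0,0,1],[0.2,0,0,0,0,0,1],[0,0,0,0,0,0,1],[0,0,0,0,0,0,1]]]' 60
python3 - <<'E'
from h import *
snap('wrist','w4');crop('w4',210,20,430,210,3.5,'w4c')
E
```

```text
clock: 4.87
position: [0.5551, 0.0595, 0.2488]
ee_rot: [-2.221, -2.222, 0.002]
force: [1.0, -0.6, -1.1]
width: 0.193
```

View pics/w4c.png

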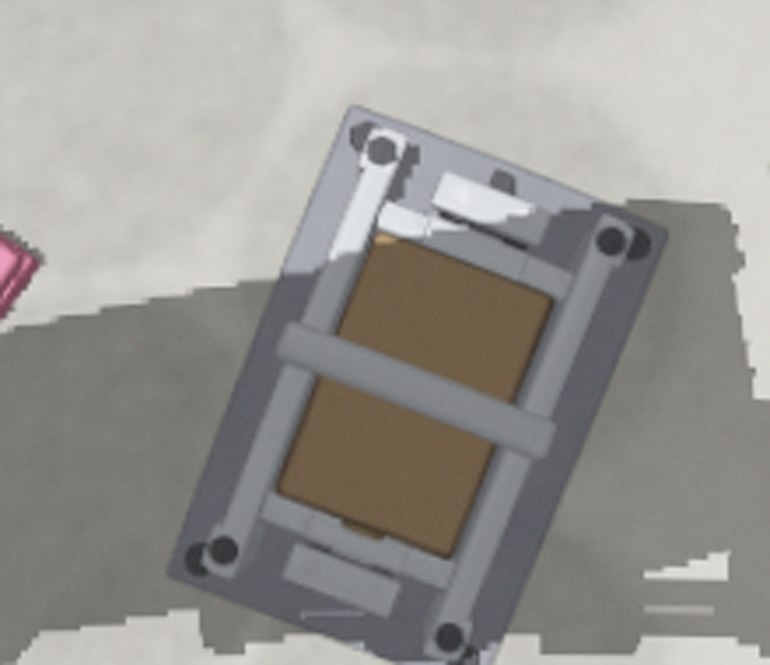

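View pics/w4.png

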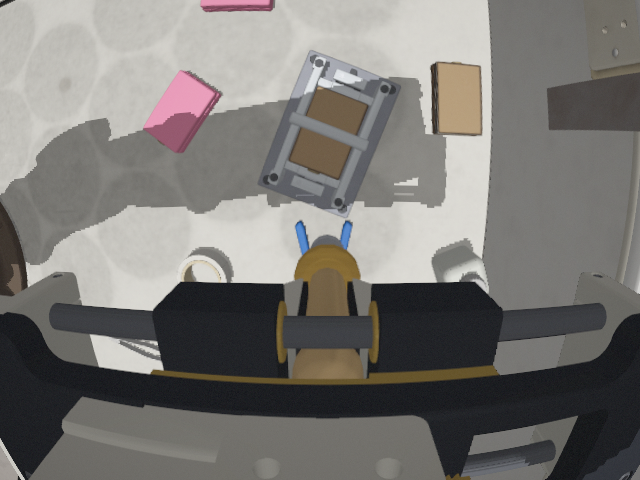

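The view from above shows the frame in w4c with mould corners (378,235), (553,297), (448,556), (277,492), the bridge, and the plate corners.

Run:
```python
from h import *
w=ld('w4')
def C(pts,z):
    P=np.array([ray(w,210+a/3.5,20+b/3.5,z,True)[:2] for a,b in pts]); print(P.round(4).tolist(),P.mean(0).round(4))
    return P
def ang(a,b): return np.degrees(np.arctan2(*(b-a)[::-1])).round(1)
P=C([(378,235),(553,297),(448,556),(277,492)],.051); print(ang(P[3],P[0]),ang(P[2],P[1]),ang(P[0],P[1])+90,ang(P[3],P[2])+90,np.linalg.norm(P-np.roll(P,1,0),axis=1))
P=C([(353,106),(668,234),(168,575)],.008); print(((P[1]+P[2])/2).round(4),ang(P[2],P[0]),ang(P[0],P[1])+90)
P=C([(290,323),(556,420),(545,460),(278,362)],.076); print(ang(P[0],P[1])+90,ang(P[3],P[2])+90)
P=C([(381,150),(611,241),(448,637),(223,549)],.048); print(ang(P[3],P[0]),ang(P[2],P[1]))
y=np.radians(68.5-90); e=np.array([-np.sin(y),np.cos(y)])
print(e*.022)
```

```text
[[0.5472, 0.1802], [0.5915, 0.1644], [0.565, 0.0973], [0.5213, 0.114]] [0.5562 0.139 ]
68.6 68.5 70.4 69.1 [0.07103222 0.04697731 0.0721741  0.04682675]
[[0.5389, 0.226], [0.6296, 0.1892], [0.4843, 0.0885]] [0.5509 0.1679]
[0.5569 0.1388] 68.3 67.9
[[0.5272, 0.1553], [0.5896, 0.1323], [0.5871, 0.1227], [0.5243, 0.146]] [0.557  0.1391]
69.7 69.6
[[0.5479, 0.2034], [0.6068, 0.1801], [0.5652, 0.0757], [0.5066, 0.0992]] [0.5566 0.1396]
68.4 68.3
[0.00806303 0.02046919]
```

```bash
python3 -m pendant '[[[0.25,-0.03,0,0,0,0,1],[0.4,-0.05,0,0,0,0,1],[0.4,-0.05,0,0,0,0,1],[0.28,-0.05,0.1,0,0,0,1],[0.13,0,0.3,0,0,0,1],[0,0,0.4,0,0,0,1],[0,0,0.3,0,0,0,1],[0,0,0.1,0,0,0,1],[0,0,0,0,0,0,1],[0,0,0,0,0,0,1]]]' 60
python3 - <<'E'
from h import *
snap('side','q5');crop('q5',240,180,340,290,6,'q5c');snap('scene','s5');crop('s5',270,160,360,270,6,'s5c')
snap('wrist','w5');crop('w5',260,80,420,300,2.7,'w5c')
E
```

```text
clock: 5.75
position: [0.5484, 0.1181, 0.2014]
ee_rot: [2.222, 2.221, -0.0]
force: [0.5, -1.3, -1.7]
width: 0.195
```

View pics/q5c.png

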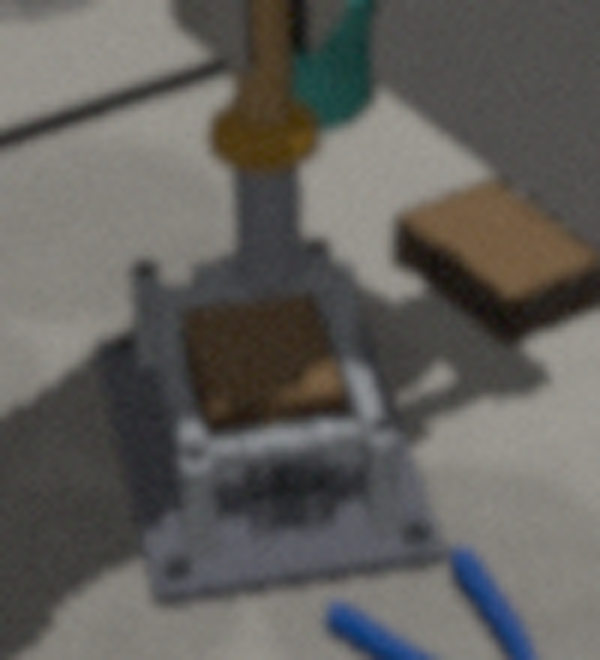

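View pics/s5c.png

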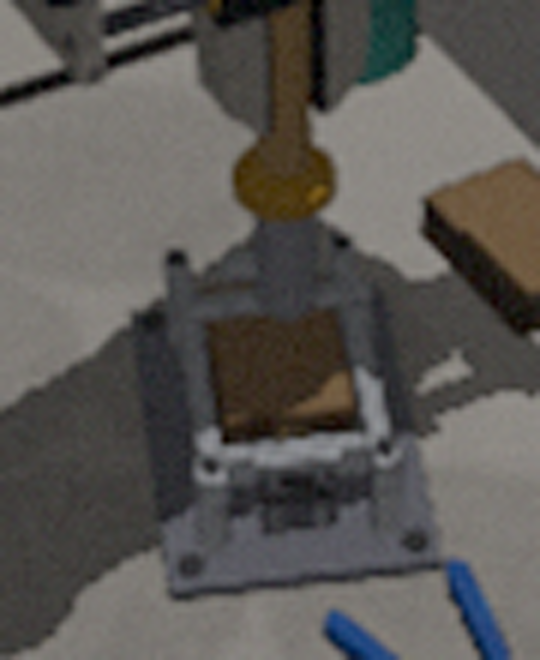

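View pics/w5c.png

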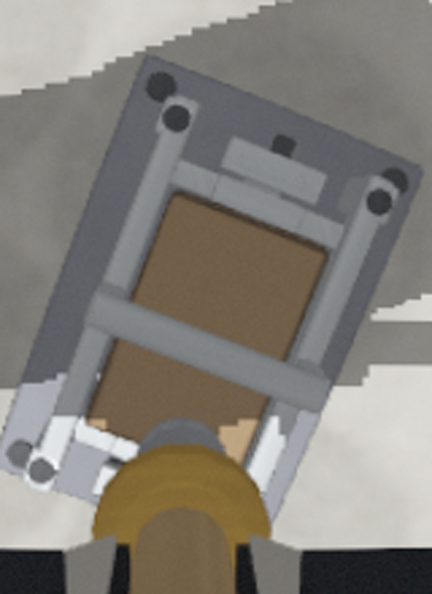

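The nose is over the near end (end b), clear of the bridge. Next I go down close above the mould.

```bash
python3 -m pendant '[[[0,0,0.2,0,0,0,1],[0,0,0.25,0,0,0,1],[0,0,0.2,0,0,0,1],[0,0,0.1,0,0,0,1],[0,0,0.03,0,0,0,1],[0,0,0,0,0,0,1]]]' 60
python3 - <<'E'
from h import *
snap('side','q6');crop('q6',240,180,340,290,6,'q6c');print(arm.observe()['position'],arm.observe()['force'])
E
```

```text
clock: 6.4
position: [0.5479, 0.1183, 0.1692]
ee_rot: [-2.221, -2.221, 0.002]
force: [-0.6, 0.0, -2.1]
width: 0.196
[0.54817168 0.11838158 0.16970077] [ 0.21780227 -0.10170765 -1.92772988]
```

View pics/q6c.png

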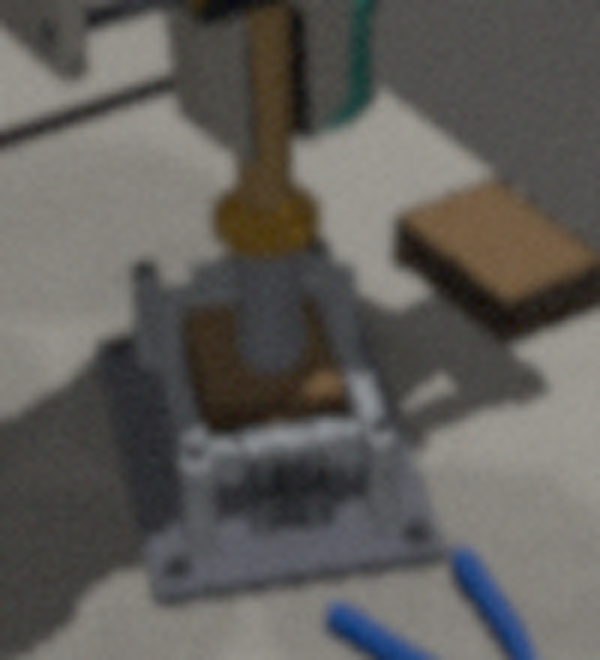

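```bash
python3 -m pendant '[[[0,0,0.02,0,0,0,1],[0,0,0.02,0,0,0,1],[0,0,0.02,0,0,0,1],[0,0,0.02,0,0,0,1],[0,0,0.02,0,0,0,1],[0,0,0.02,0,0,0,1]]]' 60;  python3 -m pendant '[[[0,0,0.02,0,0,0,1],[0,0,0.02,0,0,0,1]]]' 60;  python3 -m pendant '[[[0,0,0.02,0,0,0,1]]]' 60
```

```text
clock: 6.95
position: [0.5483, 0.1184, 0.1651]
ee_rot: [2.221, 2.221, 0.0]
force: [0.4, -0.3, -2.3]
width: 0.191
clock: 7.12
position: [0.5483, 0.1184, 0.1636]
ee_rot: [2.222, 2.221, 0.0]
force: [-0.7, 0.3, 2.5]
width: 0.194
clock: 7.2
position: [0.5485, 0.1183, 0.1631]
ee_rot: [2.221, 2.221, 0.001]
force: [-0.9, -0.8, 3.6]
width: 0.192
```

```bash
for i in 1 2 3; do python3 -m pendant '[[[0,0,0.02,0,0,0,1]]]' 60 | egrep 'pos|force'; done
```

```text
position: [0.5485, 0.1182, 0.1623]
force: [-1.1, -1.4, 3.8]
position: [0.5485, 0.1181, 0.1615]
force: [-1.5, -2.2, 3.9]
position: [0.5484, 0.1181, 0.1606]
force: [-1.3, -1.5, 4.5]
```

```bash
for i in 1 2; do python3 -m pendant '[[[0,0,0.02,0,0,0,1]]]' 60 | egrep 'pos|force'; done
```

```text
position: [0.5485, 0.1181, 0.1598]
force: [-1.6, -2.5, 8.4]
position: [0.5485, 0.1181, 0.1592]
force: [-2.3, -2.7, 12.7]
```

End b went down freely by about 4 mm, and then the force climbed to about 14 N net, so it's binding. I lift over the bridge to end a.

```bash
python3 -m pendant '[[[0,0,-0.15,0,0,0,1],[0,0,-0.4,0,0,0,1],[0,0,-0.4,0,0,0,1],[0.2,0.08,-0.05,0,0,0,1],[0.4,0.16,0,0,0,0,1],[0.32,0.12,0,0,0,0,1],[0.1,0.04,0.1,0,0,0,1],[0,0,0.25,0,0,0,1],[0,0,0.25,0,0,0,1],[0,0,0.1,0,0,0,1],[0,0,0.05,0,0,0,1],[0,0,0,0,0,0,1]]]' 60
```

```text
clock: 8.62
position: [0.5637, 0.1583, 0.1676]
ee_rot: [-2.222, -2.22, 0.003]
force: [0.8, 0.7, -2.0]
width: 0.197
```

Run:
```python
from h import *
snap('side','q7');crop('q7',240,150,340,290,4.2,'q7c')
```

```text
(no output)
```

View pics/q7c.png

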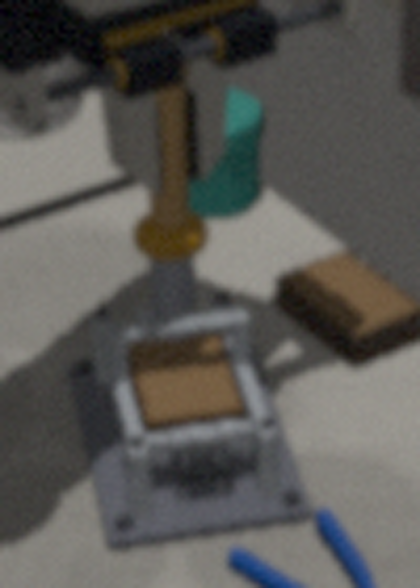

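The mallet stands behind the bridge, over end a. Now I tap end a.

```bash
python3 -m pendant '[[[0,0,0.02,0,0,0,1],[0,0,0.02,0,0,0,1],[0,0,0.02,0,0,0,1]]]' 60| egrep 'pos|force'; python3 -m pendant '[[[0,0,0.02,0,0,0,1],[0,0,0.02,0,0,0,1]]]' 60| egrep 'pos|force';  python3 -m pendant '[[[0,0,0.02,0,0,0,1]]]' 60| egrep 'pos|force'
```

```text
position: [0.5645, 0.1591, 0.1667]
force: [-0.3, 1.0, -1.7]
position: [0.5643, 0.1592, 0.1649]
force: [-0.0, 0.2, -2.9]
position: [0.5643, 0.1592, 0.164]
force: [-0.2, -0.6, -2.9]
```

```bash
for i in 1 2 3; do python3 -m pendant '[[[0,0,0.02,0,0,0,1]]]' 60 | egrep 'pos|force'; done
```

```text
position: [0.5642, 0.1592, 0.1631]
force: [-0.1, -0.4, -1.9]
position: [0.5644, 0.1593, 0.1625]
force: [-1.1, -0.8, 5.3]
position: [0.5645, 0.1593, 0.1622]
force: [-2.1, -0.6, 7.1]
```

```bash
for i in 1 2 3 4; do python3 -m pendant '[[[0,0,0.02,0,0,0,1]]]' 60 | egrep 'pos|force'; done
```

```text
position: [0.5646, 0.1594, 0.1615]
force: [-0.9, -0.4, 5.2]
position: [0.5647, 0.1595, 0.1608]
force: [-1.0, 1.0, 5.3]
position: [0.5648, 0.1596, 0.1599]
force: [-0.4, -0.1, 4.4]
position: [0.5648, 0.1598, 0.159]
force: [-0.1, 1.2, 4.4]
```

```bash
for i in 1 2 3; do python3 -m pendant '[[[0,0,0.02,0,0,0,1]]]' 60 | egrep 'pos|force'; done
```

```text
position: [0.5648, 0.1599, 0.1581]
force: [0.2, 2.4, 4.4]
position: [0.5648, 0.1599, 0.1572]
force: [0.3, 2.4, 4.5]
position: [0.5648, 0.1597, 0.1563]
force: [0.7, 2.6, 4.5]
```

```bash
for i in 1 2; do python3 -m pendant '[[[0,0,0.02,0,0,0,1]]]' 60 | egrep 'pos|force'; done
```

```text
position: [0.5649, 0.1597, 0.1556]
force: [-0.2, 1.7, 11.1]
position: [0.565, 0.1598, 0.1552]
force: [-1.2, 2.0, 15.3]
```

```bash
for i in 1; do python3 -m pendant '[[[0,0,0.02,0,0,0,1]]]' 60 | egrep 'pos|force'; done
```

```text
position: [0.5651, 0.1599, 0.1549]
force: [-2.5, 2.0, 20.8]
```

End a binds: the last step reached about 23 N net, closer to the limit than I want. From now on I stop below a reading of 13 N. Back over to end b.

```bash
python3 -m pendant '[[[0,0,-0.2,0,0,0,1],[0,0,-0.45,0,0,0,1],[0,0,-0.4,0,0,0,1],[-0.2,-0.08,-0.05,0,0,0,1],[-0.42,-0.17,0,0,0,0,1],[-0.33,-0.14,0,0,0,0,1],[-0.1,-0.04,0.1,0,0,0,1],[0,0,0.3,0,0,0,1],[0,0,0.3,0,0,0,1],[0,0,0.1,0,0,0,1],[0,0,0.04,0,0,0,1],[0,0,0,0,0,0,1]]]' 60
```

```text
clock: 11.25
position: [0.5466, 0.1169, 0.1632]
ee_rot: [-2.221, -2.221, 0.002]
force: [0.3, -0.4, -2.2]
width: 0.192
```

```bash
python3 -m pendant '[[[0.025,0.03,0.02,0,0,0,1],[0,0,0.02,0,0,0,1],[0,0,0.02,0,0,0,1]]]' 60| egrep 'pos|force'; for i in 1 2; do python3 -m pendant '[[[0,0,0.02,0,0,0,1]]]' 60 | egrep 'pos|force'; done
```

```text
position: [0.5486, 0.1185, 0.1619]
force: [-0.4, 0.1, -2.1]
position: [0.5484, 0.1183, 0.161]
force: [-0.8, -0.5, -2.5]
position: [0.5483, 0.1182, 0.1601]
force: [0.0, -0.6, -1.7]
```

```bash
for i in 1 2; do python3 -m pendant '[[[0,0,0.02,0,0,0,1]]]' 60 | egrep 'pos|force'; done
```

```text
position: [0.5482, 0.1182, 0.1592]
force: [-0.6, 0.4, -2.6]
position: [0.5482, 0.1182, 0.1583]
force: [-0.2, 0.6, -1.6]
```

```bash
for i in 1 2; do python3 -m pendant '[[[0,0,0.02,0,0,0,1]]]' 60 | egrep 'pos|force'; done
```

```text
position: [0.5484, 0.1183, 0.1579]
force: [-2.1, -1.8, 8.5]
position: [0.5485, 0.1182, 0.1574]
force: [-1.5, -1.0, 5.5]
```

```bash
for i in 1 2; do python3 -m pendant '[[[0,0,0.02,0,0,0,1]]]' 60 | egrep 'pos|force'; done
```

```text
position: [0.5486, 0.1181, 0.1566]
force: [-1.7, -1.7, 3.9]
position: [0.5486, 0.118, 0.1556]
force: [-0.9, -1.2, 4.2]
```

```bash
for i in 1 2; do python3 -m pendant '[[[0,0,0.02,0,0,0,1]]]' 60 | egrep 'pos|force'; done
```

```text
position: [0.5485, 0.1179, 0.1546]
force: [-0.3, -2.0, 4.0]
position: [0.5484, 0.1179, 0.1537]
force: [-0.6, -1.6, 3.6]
```

```bash
for i in 1; do python3 -m pendant '[[[0,0,0.02,0,0,0,1]]]' 60 | egrep 'pos|force'; done
```

```text
position: [0.5484, 0.1179, 0.1528]
force: [-0.2, -1.4, 3.8]
```

```bash
for i in 1; do python3 -m pendant '[[[0,0,0.02,0,0,0,1]]]' 60 | egrep 'pos|force'; done
```

```text
position: [0.5484, 0.1179, 0.1519]
force: [-0.7, -1.6, 4.3]
```

```bash
for i in 1; do python3 -m pendant '[[[0,0,0.02,0,0,0,1]]]' 60 | egrep 'pos|force'; done
```

```text
position: [0.5483, 0.118, 0.1511]
force: [-1.2, -2.4, 4.9]
```

```bash
for i in 1; do python3 -m pendant '[[[0,0,0.02,0,0,0,1]]]' 60 | egrep 'pos|force'; done
```

```text
position: [0.5483, 0.118, 0.1504]
force: [-1.9, -1.9, 8.4]
```

Binding begins, so I change to end a.

```bash
python3 -m pendant '[[[0,0,-0.25,0,0,0,1],[0,0,-0.45,0,0,0,1],[0,0,-0.4,0,0,0,1],[0.2,0.08,-0.05,0,0,0,1],[0.41,0.16,0,0,0,0,1],[0.32,0.12,0,0,0,0,1],[0.1,0.03,0.15,0,0,0,1],[0,0,0.3,0,0,0,1],[0,0,0.35,0,0,0,1],[0,0,0.12,0,0,0,1],[0,0,0.03,0,0,0,1],[0,0,0,0,0,0,1]]]' 60
```

```text
clock: 13.67
position: [0.5634, 0.1596, 0.1574]
ee_rot: [-2.22, -2.221, 0.003]
force: [-0.8, 0.3, -2.1]
width: 0.193
```

```bash
for i in 1 2 3; do python3 -m pendant '[[[0,0,0.02,0,0,0,1]]]' 60 | egrep 'pos|force'; done
```

```text
position: [0.5641, 0.1597, 0.1578]
force: [0.8, -0.3, -2.1]
position: [0.5643, 0.1596, 0.1573]
force: [-0.2, -1.0, -2.2]
position: [0.5642, 0.1594, 0.1565]
force: [-0.3, -0.0, -1.8]
```

```bash
for i in 1 2; do python3 -m pendant '[[[0,0,0.02,0,0,0,1]]]' 60 | egrep 'pos|force'; done
```

```text
position: [0.5641, 0.1594, 0.1556]
force: [0.3, 0.7, -2.3]
position: [0.564, 0.1594, 0.1546]
force: [0.5, 0.1, -2.6]
```

```bash
for i in 1 2; do python3 -m pendant '[[[0,0,0.02,0,0,0,1]]]' 60 | egrep 'pos|force'; done
```

```text
position: [0.5639, 0.1593, 0.1537]
force: [0.3, 0.3, -1.8]
position: [0.5641, 0.1595, 0.1531]
force: [-1.7, -0.1, 5.2]
```

```bash
for i in 1 2 3; do python3 -m pendant '[[[0,0,0.02,0,0,0,1]]]' 60 | egrep 'pos|force'; done
```

```text
position: [0.5642, 0.1595, 0.1526]
force: [0.1, 0.1, 5.9]
position: [0.5644, 0.1596, 0.1519]
force: [0.3, -0.0, 6.3]
position: [0.5644, 0.1597, 0.1511]
force: [-0.6, 0.6, 5.0]
```

```bash
for i in 1 2; do python3 -m pendant '[[[0,0,0.02,0,0,0,1]]]' 60 | egrep 'pos|force'; done
```

```text
position: [0.5645, 0.1598, 0.1503]
force: [-1.0, 1.2, 5.8]
position: [0.5645, 0.1599, 0.1496]
force: [-0.5, 0.8, 5.4]
```

```bash
for i in 1; do python3 -m pendant '[[[0,0,0.02,0,0,0,1]]]' 60 | egrep 'pos|force'; done
```

```text
position: [0.5646, 0.1599, 0.1489]
force: [-0.4, 0.6, 6.2]
```

```bash
for i in 1; do python3 -m pendant '[[[0,0,0.02,0,0,0,1]]]' 60 | egrep 'pos|force'; done
```

```text
position: [0.5647, 0.1599, 0.1481]
force: [-0.7, -0.7, 6.5]
```

```bash
for i in 1; do python3 -m pendant '[[[0,0,0.02,0,0,0,1]]]' 60 | egrep 'pos|force'; done
```

```text
position: [0.5648, 0.1599, 0.1473]
force: [-0.3, -0.3, 5.9]
```

```bash
for i in 1; do python3 -m pendant '[[[0,0,0.02,0,0,0,1]]]' 60 | egrep 'pos|force'; done
```

```text
position: [0.565, 0.16, 0.1469]
force: [-2.6, -0.5, 15.8]
```

```bash
python3 -m pendant '[[[0,0,-0.3,0,0,0,1],[0,0,-0.5,0,0,0,1],[0,0,-0.4,0,0,0,1],[-0.2,-0.08,-0.05,0,0,0,1],[-0.41,-0.16,0,0,0,0,1],[-0.33,-0.13,0,0,0,0,1],[-0.1,-0.03,0.15,0,0,0,1],[0,0,0.3,0,0,0,1],[0,0,0.35,0,0,0,1],[0,0,0.18,0,0,0,1],[0,0,0.05,0,0,0,1],[0,0,0,0,0,0,1]]]' 60
```

```text
clock: 16.0
position: [0.5472, 0.1176, 0.1533]
ee_rot: [-2.221, -2.221, 0.003]
force: [-0.3, -0.2, -2.2]
width: 0.195
```

```bash
for i in 1 2; do python3 -m pendant '[[[0.01,0.01,0.02,0,0,0,1]]]' 60 | egrep 'pos|force'; done
```

```text
position: [0.5484, 0.1182, 0.1537]
force: [-0.1, 0.4, -1.7]
position: [0.5491, 0.1188, 0.1532]
force: [0.2, 0.4, -2.7]
```

```bash
for i in 1 2 3; do python3 -m pendant '[[[0,0,0.02,0,0,0,1]]]' 60 | egrep 'pos|force'; done
```

```text
position: [0.5491, 0.1189, 0.1524]
force: [0.8, 0.1, -2.2]
position: [0.5489, 0.1188, 0.1515]
force: [0.1, 0.2, -2.7]
position: [0.5488, 0.1187, 0.1506]
force: [-0.2, 1.0, -3.0]
```

```bash
for i in 1 2; do python3 -m pendant '[[[0,0,0.02,0,0,0,1]]]' 60 | egrep 'pos|force'; done
```

```text
position: [0.5487, 0.1186, 0.1497]
force: [0.4, -1.1, -1.6]
position: [0.5489, 0.1186, 0.1491]
force: [-1.3, -0.5, 3.4]
```

```bash
for i in 1 2; do python3 -m pendant '[[[0,0,0.02,0,0,0,1]]]' 60 | egrep 'pos|force'; done
```

```text
position: [0.5489, 0.1184, 0.1484]
force: [-0.9, -1.0, 4.0]
position: [0.5489, 0.1184, 0.1475]
force: [-1.0, -1.5, 3.7]
```

```bash
for i in 1; do python3 -m pendant '[[[0,0,0.02,0,0,0,1]]]' 60 | egrep 'pos|force'; done
```

```text
position: [0.5489, 0.1184, 0.1466]
force: [-0.7, -1.5, 4.0]
```

```bash
for i in 1; do python3 -m pendant '[[[0,0,0.015,0,0,0,1]]]' 60 | egrep 'pos|force'; done
```

```text
position: [0.5491, 0.1184, 0.1463]
force: [-1.3, -2.1, 11.5]
```

End b seems to be on its stop. I recheck end a.

```bash
python3 -m pendant '[[[0,0,-0.3,0,0,0,1],[0,0,-0.5,0,0,0,1],[0,0,-0.4,0,0,0,1],[0.2,0.08,-0.05,0,0,0,1],[0.41,0.16,0,0,0,0,1],[0.31,0.11,0,0,0,0,1],[0.1,0.03,0.15,0,0,0,1],[0,0,0.3,0,0,0,1],[0,0,0.35,0,0,0,1],[0,0,0.25,0,0,0,1],[0,0,0.1,0,0,0,1],[0,0,0,0,0,0,1]]]' 60; for i in 1 2; do python3 -m pendant '[[[0,0,0.02,0,0,0,1]]]' 60 | egrep 'pos|force'; done
```

```text
clock: 17.92
position: [0.5629, 0.1595, 0.148]
ee_rot: [-2.22, -2.221, 0.004]
force: [-1.0, 0.5, -2.0]
width: 0.196
position: [0.5639, 0.1595, 0.1487]
force: [0.5, -0.7, -2.4]
position: [0.5643, 0.1595, 0.1485]
force: [0.3, -0.2, -2.4]
```

```bash
for i in 1 2; do python3 -m pendant '[[[0,0,0.02,0,0,0,1]]]' 60 | egrep 'pos|force'; done
```

```text
position: [0.5642, 0.1595, 0.1479]
force: [-0.1, 0.4, -2.8]
position: [0.5641, 0.1594, 0.147]
force: [0.0, 0.0, -2.3]
```

```bash
for i in 1; do python3 -m pendant '[[[0,0,0.015,0,0,0,1]]]' 60 | egrep 'pos|force'; done
```

```text
position: [0.5643, 0.1595, 0.1466]
force: [-0.3, -0.4, 4.4]
```

```bash
for i in 1; do python3 -m pendant '[[[0,0,0.015,0,0,0,1]]]' 60 | egrep 'pos|force'; done
```

```text
position: [0.5645, 0.1595, 0.1464]
force: [-1.6, -1.0, 8.8]
```

```bash
for i in 1; do python3 -m pendant '[[[0,0,0.01,0,0,0,1]]]' 60 | egrep 'pos|force'; done
```

```text
position: [0.5647, 0.1595, 0.1463]
force: [-1.3, -1.8, 10.7]
```

Both ends now stop at TCP z of about 0.1464, 17.4 mm below first contact, with a steep force rise. I lift off and look.

```bash
python3 -m pendant '[[[0,0,-0.3,0,0,0,1],[0,0,-0.5,0,0,0,1],[0,0,-0.5,0,0,0,1],[0,0,-0.5,0,0,0,1],[-0.1,0,-0.5,0,0,0,1],[-0.3,-0.04,-0.26,0,0,0,1],[-0.5,-0.05,0,0,0,0,1],[-0.6,-0.05,0,0,0,0,1],[-0.5,-0.05,0,0,0,0,1],[-0.35,-0.05,0,0,0,0,1],[-0.15,0,0,0,0,0,1],[0,0,0,0,0,0,1],[0,0,0,0,0,0,1]]]' 60
python3 - <<'E'
from h import *
d=snap('wrist','w8');crop('w8',210,20,430,210,3.5,'w8c')
snap('scene','s8');snap('side','q8');crop('q8',240,200,330,290,6.5,'q8c')
# wrist depth: z along axis, sample points
def wp(d,u,v):
    K=d['K'];p=np.array([u-K[0,2],v-K[1,2]]);r=np.hypot(*p);th=r/K[0,0];z=float(np.median(d['z_map'][v-2:v+3,u-2:u+3]))
    c=np.array([*(p/r*np.tan(th)*z),z]); return d['R'].T@(c-d['t'])
for f in('w4','w8'):
    d=ld(f); print(f)
    for a,b in [(440,290),(370,480),(460,280),(430,500),(400,310),(410,470),(330,470)]: print((a,b),wp(d,int(210+a/3.5),int(20+b/3.5)).round(4))
    print('plate',wp(d,int(210+310/3.5),int(20+230/3.5)).round(4))
E
```

```text
clock: 19.58
position: [0.5542, 0.0596, 0.2472]
ee_rot: [-2.222, -2.221, -0.001]
force: [-0.8, 1.2, -2.3]
width: 0.19
w4
(440, 290) [0.5622 0.1666 0.051 ]
(370, 480) [0.5444 0.117  0.0507]
(460, 280) [0.5675 0.1684 0.0509]
(430, 500) [0.5596 0.1125 0.0509]
(400, 310) [0.5525 0.1611 0.0509]
(410, 470) [0.5551 0.1197 0.0511]
(330, 470) [0.5346 0.1198 0.0511]
plate [0.5262 0.1894 0.0079]
w8
(440, 290) [0.5617 0.1687 0.0342]
(370, 480) [0.5431 0.1169 0.0342]
(460, 280) [0.5673 0.1707 0.0341]
(430, 500) [0.559  0.1121 0.0341]
(400, 310) [0.5516 0.163  0.0343]
(410, 470) [0.5543 0.1197 0.0339]
(330, 470) [0.5329 0.1198 0.0335]
plate [0.5255 0.1897 0.0076]
```

View pics/w8c.png

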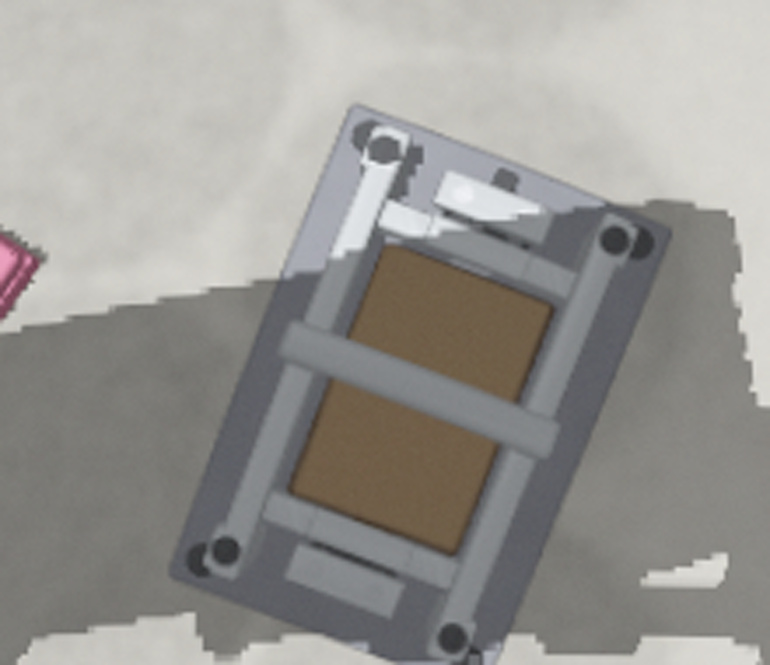

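View pics/q8c.png

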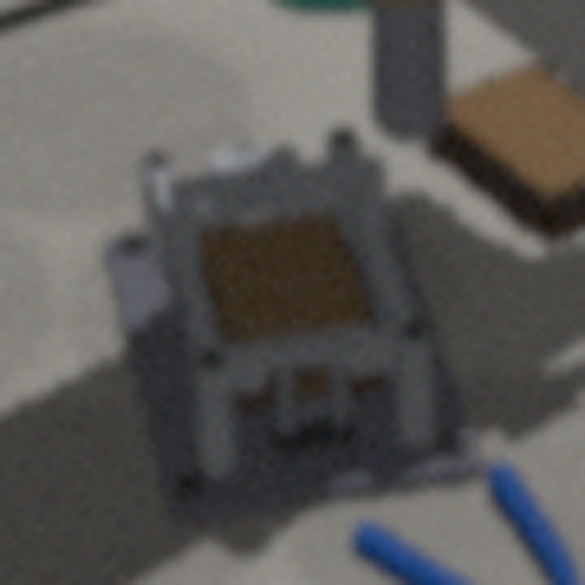

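The mould now reads z = 0.034 m at both ends (26 mm above the plate), so it's fully down and level. Next, back to the holder.

```bash
python3 -m pendant '[[[-0.2,0,0,0,0,0,1],[-0.5,-0.05,0,0,0,0,1],[-0.7,-0.08,0,0,0,0,1],[-0.75,-0.08,0,0,0,0,1],[-0.75,-0.08,0,0,0,0,1],[-0.75,-0.08,0,0,0,0,1],[-0.6,-0.08,0,0,0,0,1],[-0.4,-0.04,0,0,0,0,1],[-0.2,0,0,0,0,0,1],[0,0,0,0,0,0,1],[0,0,0,0,0,0,1],[0,0,0,0,0,0,1]]]' 60
python3 - <<'E'
from h import *
from scipy.optimize import least_squares
snap('wrist','w9');crop('w9',285,160,375,300,4,'w9c');s=snap('scene','s9');q=snap('side','q9');o=arm.observe();print(o['position'],o['ee_rot'])
for d,box in ((s,(374,262,388,278)),(q,(355,256,367,277))):
    u0,v0,u1,v1=box; P=np.array([px(d,u,v) for u in range(u0,u1) for v in range(v0,v1)])
    P=P[(abs(P[:,0]-.535)<.03)&(abs(P[:,1]+.134)<.03)]
    r=least_squares(lambda p: np.hypot(P[:,0]-p[0]-p[2]*(P[:,2]-.165),P[:,1]-p[1]-p[3]*(P[:,2]-.165))-.0115,[.535,-.134,0,0],loss='soft_l1',f_scale=.001)
    print(len(P),r.x.round(4),P[:,2].min(),np.abs(r.fun).mean())
E
```

```text
clock: 20.73
position: [0.535, -0.1328, 0.2472]
ee_rot: [-2.219, -2.223, -0.001]
force: [-0.8, 0.7, -1.9]
width: 0.193
[ 0.53489579 -0.13313369  0.24731467] [-2.21880873e+00 -2.22365629e+00 -6.08097337e-04]
200 [ 0.5353 -0.1308 -0.0146 -0.0193] 0.1379808827662212 0.0010629038876658872
251 [ 0.5363 -0.1317 -0.0403 -0.0306] 0.14542815873542309 0.0012283390565569206
```

View pics/w9c.png

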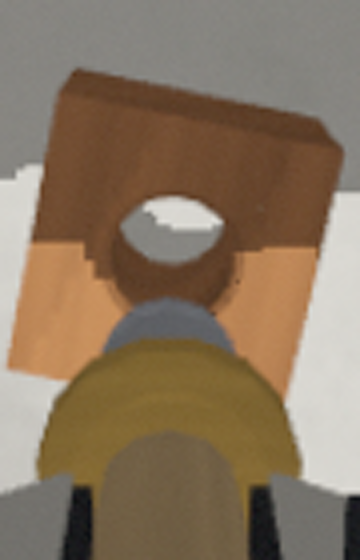

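```bash
python3 -m pendant '[[[-0.02,0.005,0.2,0,0,0,1],[0,0,0.35,0,0,0,1],[0,0,0.4,0,0,0,1],[0,0,0.35,0,0,0,1],[0,0,0.25,0,0,0,1],[0,0,0.1,0,0,0,1],[0,0,0.05,0,0,0,1],[0,0,0,0,0,0,1],[0,0,0,0,0,0,1]]]' 60
python3 - <<'E'
from h import *
snap('scene','s10');crop('s10',340,230,420,340,5,'s10c');snap('side','q10');crop('q10',320,230,400,350,5,'q10c')
E
```

```text
clock: 21.63
position: [0.5352, -0.1355, 0.1799]
ee_rot: [2.221, 2.221, 0.001]
force: [0.8, -0.5, -2.0]
width: 0.193
```

View pics/s10c.png

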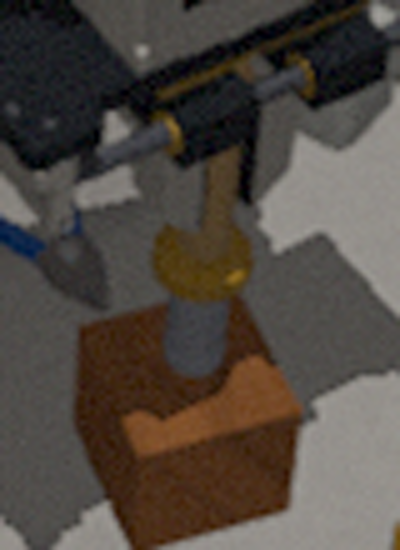

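View pics/q10c.png

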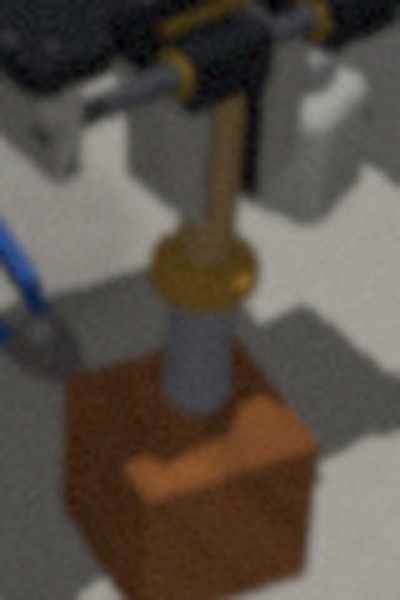

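```bash
python3 -m pendant '[[[0.03,0,0,0,0,0,1],[0,0,0.08,0,0,0,1],[0,0,0.1,0,0,0,1]]]' 60 | egrep 'pos|force'; for i in 1 2 3; do python3 -m pendant '[[[0,0,0.1,0,0,0,1]]]' 60| egrep 'pos|force'; done
```

```text
position: [0.5352, -0.1341, 0.1724]
force: [-0.2, -0.8, -2.0]
position: [0.5348, -0.1342, 0.1679]
force: [-0.2, -0.2, -2.7]
position: [0.5346, -0.1342, 0.1636]
force: [0.1, -0.0, -1.6]
position: [0.5346, -0.1342, 0.1595]
force: [-0.1, 1.3, -2.1]
```

Inside the bore without contact. I keep going down to .123.

```bash
for i in 1 2 3; do python3 -m pendant '[[[0,0,0.1,0,0,0,1],[0,0,0.1,0,0,0,1]]]' 60| egrep 'pos|force'; done;  python3 -m pendant '[[[0,0,0.1,0,0,0,1],[0,0,0.1,0,0,0,1],[0,0,0.03,0,0,0,1]]]' 60| egrep 'pos|force'
```

```text
position: [0.5347, -0.1342, 0.1516]
force: [-0.1, -0.2, -2.6]
position: [0.5348, -0.1342, 0.1437]
force: [0.8, -0.6, -1.4]
position: [0.5348, -0.1342, 0.1357]
force: [0.3, -0.5, -2.7]
position: [0.5345, -0.1342, 0.1262]
force: [0.2, -0.6, -2.5]
```

```bash
for i in 1 2 3; do python3 -m pendant '[[[0,0,0.025,0,0,0,1]]]' 60| egrep 'pos|force'; done
```

```text
position: [0.5347, -0.1342, 0.1256]
force: [0.6, -0.4, -2.0]
position: [0.5349, -0.1342, 0.1249]
force: [0.5, 0.9, -2.9]
position: [0.535, -0.1342, 0.124]
force: [0.0, -0.0, -1.8]
```

```bash
for i in 1 2 3 4; do python3 -m pendant '[[[0,0,0.025,0,0,0,1]]]' 60| egrep 'pos|force'; done
```

```text
position: [0.535, -0.1343, 0.1231]
force: [0.2, 0.4, -2.9]
position: [0.5349, -0.1342, 0.122]
force: [1.3, -0.1, -2.2]
position: [0.5348, -0.1342, 0.1209]
force: [0.6, 0.5, -2.5]
position: [0.5349, -0.1342, 0.1199]
force: [-0.2, 0.3, -2.2]
```

```bash
for i in 1; do python3 -m pendant '[[[0,0,0.02,0,0,0,1]]]' 60| egrep 'pos|force'; done
```

```text
position: [0.5348, -0.1342, 0.119]
force: [-0.7, 0.1, -2.5]
```

```bash
for i in 1 2; do python3 -m pendant '[[[0,0,0.015,0,0,0,1]]]' 60| egrep 'pos|force'; done
```

```text
position: [0.5349, -0.1342, 0.1189]
force: [-4.5, -0.1, 10.8]
position: [0.5349, -0.1342, 0.1188]
force: [-5.8, 1.3, 17.0]
```

```bash
for i in 1; do python3 -m pendant '[[[0,0,0.01,0,0,0,1]]]' 60| egrep 'pos|force'; done
```

```text
position: [0.5349, -0.1343, 0.1188]
force: [-6.7, 1.9, 18.7]
```

The collar is seated. I relieve the press, release, and look.

```bash
python3 -m pendant '[[[0,0,-0.03,0,0,0,1],[0,0,0,0,0,0,1],[0,0,0,0,0,0,0.7],[0,0,0,0,0,0,0.6],[0,0,0,0,0,0,0.5],[0,0,0,0,0,0,0.4],[0,0,0,0,0,0,0.3],[0,0,0,0,0,0,0.3],[0,0,0,0,0,0,0.3]]]' 10
python3 - <<'E'
from h import *
snap('side','q11');crop('q11',300,200,420,350,4,'q11c')
E
```

```text
clock: 24.65
position: [0.5348, -0.1342, 0.1187]
ee_rot: [-2.222, -2.221, -0.0]
force: [0.2, 0.5, -0.1]
width: 0.659
```

View pics/q11c.png

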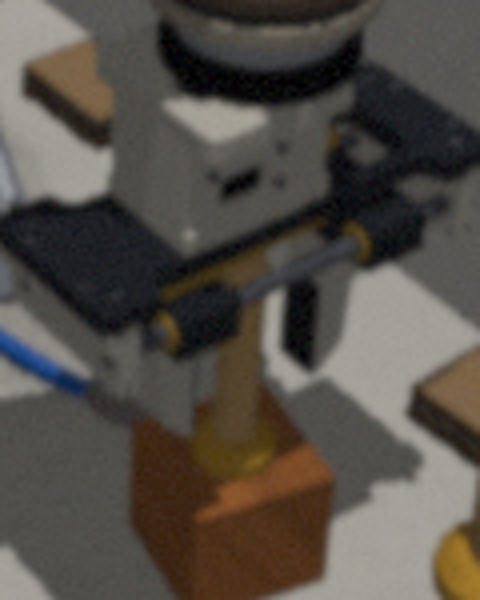

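Released; the mallet stands upright with its collar on the block. I lift straight up and move aside.

```bash
python3 -m pendant '[[[0,0,-0.1,0,0,0,0.3],[0,0,-0.4,0,0,0,0.3],[0,0,-0.6,0,0,0,0.3],[0,0,-0.7,0,0,0,0.3],[0,0,-0.7,0,0,0,0.3],[0,0,-0.6,0,0,0,0.2],[0,0,-0.2,0,0,0,0],[0.3,0.2,0,0,0,0,0],[0.6,0.4,0,0,0,0,0],[0.7,0.4,0,0,0,0,0],[0.6,0.4,0,0,0,0,0],[0.3,0.2,0,0,0,0,0],[0,0,0,0,0,0,0],[0,0,0,0,0,0,0]]]' 10
python3 - <<'E'
from h import *
snap('scene','s12');snap('side','q12')
s=ld('s12');a=ld('scene0')
E
```

```text
clock: 25.87
position: [0.5986, -0.0333, 0.2493]
ee_rot: [-2.218, -2.222, 0.003]
force: [-0.0, -2.0, -0.3]
width: 0.999
```

View pics/s12.png

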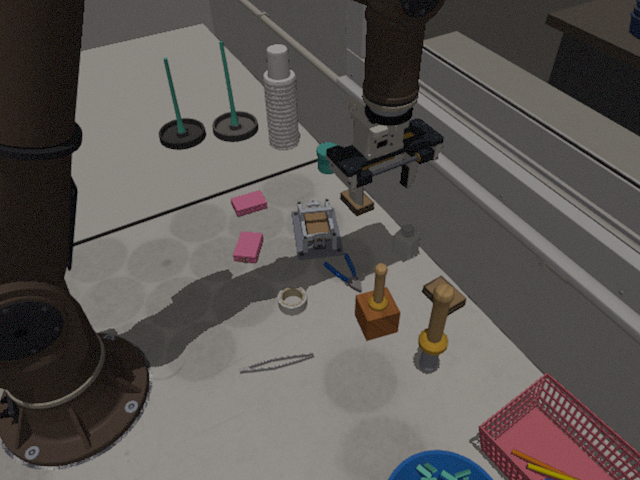

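The final scene view shows the mallet hanging in its block (379,290), where it started. The mould is sunk in the frame (316,222), and everything else is where it was. Handing in.

```bash
python3 -c "
from cell import arm
print(arm.sign_off(), arm.observe()['clock'])"
```

```text
the job is handed in; nothing more can be done
the job is handed in; nothing more can be done
```

The mould is fully down at both ends and the mallet is back in its holder. I handed the job in at about 26 s of the 56 s allowed.

- **Tapping:** I used only the steel nose, going b, a, b, a, b and then a gentle check on a. I lifted over the bridge each time the force climbed.
- **Mould check:** Wrist depth read both ends at z ≈ 0.034 m, which is 26 mm above the base plate and level. Both ends met a hard stop about 17.4 mm below first contact; the nominal travel is 17 mm.
- **Mallet check:** It went into the bore freely and its collar seated at the height it was taken from. The last picture shows it upright in the holder, with the other items where they started.
- **Force:** The first bind on end a peaked at about 23 N net, nearer the 25 N limit than I intended. I stopped earlier after that, though one tap, against the hard stop, still reached about 18 N.
- **Disagreement:** The depth fits for the mallet's tilt in the grip disagreed by 1 to 2°. The wrist view showed no change, and it caused no trouble at the bore.

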